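Lay the spice jars in their rack and wedge the retaining bar fast

TASK

Put the loose spice jars away in the wooden rack: draw the thumb wedge out, slide the retaining bar fully back, and lay every jar in a groove of its own with its square cap towards the rack's fence, letting it settle into the groove before you let go rather than dropping it in. Then slide the bar up against the jar bases so that they are held against the fence, and push the wedge home until it jams the bar fast. Do not disturb the mug, the food can or the storage jar.

Things in the scene. Friction and masses are not known exactly. Their poses are not given: they have to be found in the camera images.
- rack: wooden spice rack, fixed. Origin: on the counter under the middle of its grooves. Base plate 8 mm thick, x -80 to 145, y -175 to 225 mm. Two sawtooth boards (8 mm thick, at x = -29 and +29 mm, 50 mm free between them for fingers) have 45 degree teeth, tops 45 mm above the counter, at y = -140, -70, 0, 70, 140 mm. Fence at the -x end, sliding bar at the +x end, wedge behind the bar's +y end.
- groove0 (a point): middle of the glass body of a jar seated in groove 0 (of 0 to 3, 70 mm apart along y, running along x) with its cap against the fence: 38 mm above the counter. A jar lies between two teeth, across both boards, cap beyond the board on the fence side. Up to 12 mm farther to +x is still well seated until the bar pushes it to the fence. Axes as the rack's.
- groove1 (a point): middle of the glass body of a jar seated in groove 1 (of 0 to 3, 70 mm apart along y, running along x) with its cap against the fence: 38 mm above the counter. A jar lies between two teeth, across both boards, cap beyond the board on the fence side. Up to 12 mm farther to +x is still well seated until the bar pushes it to the fence. Axes as the rack's.
- groove2 (a point): middle of the glass body of a jar seated in groove 2 (of 0 to 3, 70 mm apart along y, running along x) with its cap against the fence: 38 mm above the counter. A jar lies between two teeth, across both boards, cap beyond the board on the fence side. Up to 12 mm farther to +x is still well seated until the bar pushes it to the fence. Axes as the rack's.
- groove3 (a point): middle of the glass body of a jar seated in groove 3 (of 0 to 3, 70 mm apart along y, running along x) with its cap against the fence: 38 mm above the counter. A jar lies between two teeth, across both boards, cap beyond the board on the fence side. Up to 12 mm farther to +x is still well seated until the bar pushes it to the fence. Axes as the rack's.
- fence (a point): middle of the inner face of the fence (upright board 45 mm high along the rack's y, inner face at rack x = -67 mm), at the height of the seated jars' axes; axes as the rack's
- bar (a joint): travel of the dark retaining bar (236 mm long, top 40 mm above the counter) along the rack's -x, m: 0 = fully back (its jar face at rack x = +77 mm), 0.034 = against the bases of jars that touch the fence, 0.042 = stop (empty rack only). Slides with about 1.5 N, stays where left. It starts closed past the jars' place; with the wedge in it cannot go fully back.
- bar_handle (a point): middle of the bar's upright handle block, 26 mm (x) x 18 mm (y) in plan, rising from 40 to 84 mm above the counter; this point is 64 mm above the counter and moves with the bar. Axes as the rack's
- wedge (a joint): travel of the captive thumb wedge along the rack's -y, m: 0 = fully out (clear of the bar), 0.060 = stop. Its sloping face (1 in 4) bears on the bar's end; with the bar against the jars it jams at about 0.034 to 0.040. Slides with about 3 N, stays where left; a push of about 15 N jams it well and it then stays jammed.
- wedge_tab (a point): middle of the wedge's upright thumb tab, 26 mm (x) x 18 mm (y) in plan, rising from 40 to 86 mm above the counter; this point is 66 mm above the counter and moves with the wedge. Axes as the rack's
- jar0_center (a point): spice jar, lying: round glass body 40 mm in diameter, 90 mm long, with a dark square cap 40 x 40 x 20 mm on one end (110 mm in all), about 160 g; the cap keeps it from rolling. The point is the middle of the glass body, on its axis, 20 mm above the counter; x runs along the jar, the cap at the -x end (cap end at -65 mm, glass base at +45 mm). May be absent (None).
- jar1_center (a point): spice jar, lying: round glass body 40 mm in diameter, 90 mm long, with a dark square cap 40 x 40 x 20 mm on one end (110 mm in all), about 160 g; the cap keeps it from rolling. The point is the middle of the glass body, on its axis, 20 mm above the counter; x runs along the jar, the cap at the -x end (cap end at -65 mm, glass base at +45 mm). May be absent (None).
- jar2_center (a point): spice jar, lying: round glass body 40 mm in diameter, 90 mm long, with a dark square cap 40 x 40 x 20 mm on one end (110 mm in all), about 160 g; the cap keeps it from rolling. The point is the middle of the glass body, on its axis, 20 mm above the counter; x runs along the jar, the cap at the -x end (cap end at -65 mm, glass base at +45 mm). May be absent (None).
- jar3_center (a point): spice jar, lying: round glass body 40 mm in diameter, 90 mm long, with a dark square cap 40 x 40 x 20 mm on one end (110 mm in all), about 160 g; the cap keeps it from rolling. The point is the middle of the glass body, on its axis, 20 mm above the counter; x runs along the jar, the cap at the -x end (cap end at -65 mm, glass base at +45 mm). May be absent (None).
- mug: white mug, 76 mm wide, 90 mm high, a bystander; origin under its middle
- can: food can with a paper label, 74 mm wide, 110 mm high, a bystander; origin under its middle
- storage: storage jar with a wooden lid, 84 mm wide, 130 mm high, a bystander; origin under its middle

How it is judged:
On the way, in this order (a step that is already met when the one before it is completed fails the run):
1. the wedge is drawn out and the bar slid fully back (value of joint bar below 0.008 m and value of joint wedge below 0.012 m), for 0.2 s.
2. every jar rests in a groove of its own, cap towards the fence, released ((distance between jar0_center and groove0 below 0.016 m or distance between jar0_center and groove1 below 0.016 m or distance between jar0_center and groove2 below 0.016 m or distance between jar0_center and groove3 below 0.016 m) and height (world z) of each of jar0_center, jar1_center, jar2_center, jar3_center below 0.0425 m and angle between the x axis of each of jar0_center, jar1_center, jar2_center, jar3_center and the x axis of rack, either way round below 0.08 rad and x of fence in the frame of jar0_center below 0 m and contact force between each of jar0, jar1, jar2, jar3 and the fingers below 0.1 N and linear speed of each of jar0, jar1, jar2, jar3 below 0.03 m/s and (distance between jar1_center and groove0 below 0.016 m or distance between jar1_center and groove1 below 0.016 m or distance between jar1_center and groove2 below 0.016 m or distance between jar1_center and groove3 below 0.016 m) and x of fence in the frame of jar1_center below 0 m and (distance between jar2_center and groove0 below 0.016 m or distance between jar2_center and groove1 below 0.016 m or distance between jar2_center and groove2 below 0.016 m or distance between jar2_center and groove3 below 0.016 m) and x of fence in the frame of jar2_center below 0 m and (distance between jar3_center and groove0 below 0.016 m or distance between jar3_center and groove1 below 0.016 m or distance between jar3_center and groove2 below 0.016 m or distance between jar3_center and groove3 below 0.016 m) and x of fence in the frame of jar3_center below 0 m), for 0.2 s.
3. the bar is up against the jars and the wedge, pushed in, jams it (value of joint bar above 0.0315 m and value of joint wedge above 0.029 m and contact force between wedge and bar above 1 N), for 0.2 s.
At the end, for the whole second after the job is handed in: every jar rests released in a groove (middle within 7 mm of its seat and under 42.5 mm high, axis within 0.08 rad), cap at the fence; the bar is up against the jars (joint above 0.0315) and the wedge jammed on it (joint above 0.029, bearing on the bar with over 1 N) (all of step 3 and (distance between jar0_center and groove0 below 0.007 m or distance between jar0_center and groove1 below 0.007 m or distance between jar0_center and groove2 below 0.007 m or distance between jar0_center and groove3 below 0.007 m) and height (world z) of each of jar0_center, jar1_center, jar2_center, jar3_center below 0.0425 m and angle between the x axis of each of jar0_center, jar1_center, jar2_center, jar3_center and the x axis of rack, either way round below 0.08 rad and x of fence in the frame of jar0_center below 0 m and contact force between each of jar0, jar1, jar2, jar3 and the fingers below 0.1 N and linear speed of each of jar0, jar1, jar2, jar3 below 0.03 m/s and (distance between jar1_center and groove0 below 0.007 m or distance between jar1_center and groove1 below 0.007 m or distance between jar1_center and groove2 below 0.007 m or distance between jar1_center and groove3 below 0.007 m) and x of fence in the frame of jar1_center below 0 m and (distance between jar2_center and groove0 below 0.007 m or distance between jar2_center and groove1 below 0.007 m or distance between jar2_center and groove2 below 0.007 m or distance between jar2_center and groove3 below 0.007 m) and x of fence in the frame of jar2_center below 0 m and (distance between jar3_center and groove0 below 0.007 m or distance between jar3_center and groove1 below 0.007 m or distance between jar3_center and groove2 below 0.007 m or distance between jar3_center and groove3 below 0.007 m) and x of fence in the frame of jar3_center below 0 m); the robot touches nothing.
It fails at once if the mug, food can or storage jar is shoved (more than 30 mm) or tipped ((distance of mug from where it was at the start of the episode above 0.03 m or angle between mug's own z axis and vertical above 0.3 rad) or (distance of can from where it was at the start of the episode above 0.03 m or angle between can's own z axis and vertical above 0.3 rad) or (distance of storage from where it was at the start of the episode above 0.03 m or angle between storage's own z axis and vertical above 0.3 rad)).
It fails at once if a spice jar is let go in the air over the rack, more than about 12 mm above its seat, instead of being set down ((contact force between jar0 and anything else below 0.05 N and distance between the grasp point and jar0_center below 0.07 m and z of jar0_center in the frame of rack above 0.0505 m and x of jar0_center in the frame of rack between -0.07 and 0.07 m and y of jar0_center in the frame of rack between -0.16 and 0.16 m) or (contact force between jar1 and anything else below 0.05 N and distance between the grasp point and jar1_center below 0.07 m and z of jar1_center in the frame of rack above 0.0505 m and x of jar1_center in the frame of rack between -0.07 and 0.07 m and y of jar1_center in the frame of rack between -0.16 and 0.16 m) or (contact force between jar2 and anything else below 0.05 N and distance between the grasp point and jar2_center below 0.07 m and z of jar2_center in the frame of rack above 0.0505 m and x of jar2_center in the frame of rack between -0.07 and 0.07 m and y of jar2_center in the frame of rack between -0.16 and 0.16 m) or (contact force between jar3 and anything else below 0.05 N and distance between the grasp point and jar3_center below 0.07 m and z of jar3_center in the frame of rack above 0.0505 m and x of jar3_center in the frame of rack between -0.07 and 0.07 m and y of jar3_center in the frame of rack between -0.16 and 0.16 m)).
Of jar0, jar1, jar2, jar3 only 2 to 4 are there at a start; the rules pass over those that are not, and their reading is None.
At some moment in a run one of jar0, jar1, jar2, jar3 may be knocked a few centimetres aside while the robot is not near it.
It also fails if it takes over 210 s, if anything falls off the work surface, if the arm or the gripper's body presses on something with over 40 N, if the wrist force passes 120 N, or if a joint passes its speed limit or range.

ROBOT

A 7-joint arm with a two-finger parallel gripper is mounted at the origin on the work surface. World frame = base frame: x ahead of the robot, y to its left, z up, the work surface at z = 0. Lengths are in m, angles in rad, forces in N, time in s.
With the tool pointing down it reaches from about 0.425 to 0.8 m from the base axis. Payload 8.3 kg.
Tool frame: the origin (TCP) lies at the very end of the fingers, on their centre line; the grasp point (between the pads) lies 19 mm behind it; z points along the fingers, y is the line along which they close (so a half turn about z gives the same grasp; the last joint's range is limited). The gripper opens to 85 mm and grips with 20 to 120 N. Pads are 22 mm wide; open, the fingers measure 114 mm over their backs; the gripper's body (76 mm by 85 mm) begins 54 mm behind the grasp point. The pads swing forward as they close: fully open they stand 13 mm farther back than shut.
Start: joints at [-1.365, 0.383, 0.016, 1.37, -0.006, 1.388, -0.046], TCP at [0.166, 0.603, 0.231] pointing down, gripper open.
Joint ranges: [-2.95, 2.95], [-0.25, 2.06], [-1.52, 1.56], [0.18, 2.33], [-1.44, 4.58], [0.02, 2.06], [-3.01, 3.01]. Speed limits (rad/s): [2.39, 2.39, 3.01, 3.01, 3.14, 3.14, 3.14].

INTERFACE

Orientations are given as a 3x3 rotation matrix whose columns are the frame's x, y, z axes.
In Python, from rig import * gives the robot as it stands.
- The arm moves only by the tool servo_tool, never from a script. Its argument "moves" is a list of rows, each a list of 6 numbers: the shift along the tool's x, y, z in mm, then the turn, a rotation vector about the tool's x, y, z in degrees. In form: [[x, y, z, rx, ry, rz], ...]. A call has exactly 10 rows; each row is the pose to reach, as a shift and turn from the pose commanded when the call began, along the tool's axes at that moment; what a row does not reach only later rows make up. A row lasts 1/10 s, in which the tool goes at most 50 mm and 8.59 degrees, less where a joint would pass 70% of its speed; a pose out of reach is approached as far as the arm can. A call with a gripper value outside its range is refused whole. "hand" is the closure, from 0 (fully open) to 1 (shut), set as the call begins (left out, the last holds). The fingers move at their own pace and stop on an object; "squeeze" is the grip in N (left out, the last holds). Time passes only in rows, so rows that repeat a pose let the fingers close, or fill a call up. It gives the time, the measured TCP pose, the force, the opening and the grip force at its end, in the units of the state.
- get_state(): the state, without advancing time (a new reading comes with each control period).
- camera(name): name is "scene" or "top" or "wrist"; returns (picture, depth): 480x640x3 uint8, red, green, blue; 480x640 float32, m along the optical axis (not along the pixel's ray), 0 where there is no reading.
- calibration(name): a dict with "fx", "fy", "cx", "cy" (pixels), "dist_coeffs" ([k1, k2, p1, p2, k3] as OpenCV has them; the pictures are not rectified), "world_to_cam" (4x4, takes a point from world to camera coordinates). Camera axes: x right, y down, z forward; pixel columns grow to the right and rows downward; lengths in m; the calibration is good to about 2 mm. A picture is of the moment at which its call begins: read the wrist's pose just before it. calibration takes no time and is no camera call; for the wrist camera it gives the pose at the moment of the call.
- hand_in(): hands the job in; it is judged then, once.
Trained networks look in the newest picture that a camera, given by its name, has taken for a name from the list of things; names that differ only in an ending like _2 or _b are one class to them, and where a whole thing is asked for, a point or a joint stands for the part that bears it (a point fixed in the world has none). Each returns a list of dicts, best first, with "score" (0 to 1); they miss things now and then, are a little off and sometimes report something else, mostly with a low value. They report only what shows in the picture. A call takes as long as a camera call.
- boxes_of(camera, name): "centre" ([x, y, z] in m, in world coordinates, good to about 4 mm: the middle of the surface that is visible of it).
- outline_of(camera, name): "pixels" (480x640 bool, what is visible of it).
The state is a dict: "clock": time; "joint_pos": joint angles; "joint_velocities": joint speeds; "effort": joint torques, N m; "position": TCP position; "tcp_rot": TCP orientation; "contact_force": force on the tool from outside, world axes, zero at the start; "ft_torque": the same for the moment, N m; "gripper_width": opening from 0.0 (shut) to 1.0 (fully open); "gripper_force": force on a finger pad.
Only numpy, scipy, OpenCV 4.12 (cv2) and the standard library are available. Lean on these libraries where they do the work, as an engineer would, in place of code of your own. Each camera call takes 0.05 s, during which the arm holds its last target. There are 200 camera calls.

## Working session

There is one attempt and no reset: what is moved stays moved. The work goes in short steps, Python scripts to look and compute and a tool call to move; the robot and the scene stay as the last step left them, time stands still between calls to the robot, and variables do not carry over. Pictures are saved under pics/ and viewed, at most 14 in all, crops included, and the job is handed in when it is done.

Besides the shell and the picture viewer there is one more tool, called after "Emit:" as name(argument=value, ...) on one line, values as JSON. servo_tool: Moves the arm, as the interface text tells. Its arguments: {"type":"object","properties":{"moves":{"type":"array","items":{"type":"array","items":{"type":"number"}}},"hand":{"type":"number"},"squeeze":{"type":"number"}},"required":["moves"]}

```bash
mkdir -p pics
python3 - <<'E'
from rig import *
import cv2, numpy as np
s=get_state(); print(s['clock'],s['position'],np.round(s['tcp_rot'],3).tolist())
for c in ['top','scene']:
    p,d=camera(c); cv2.imwrite(f'pics/{c}0.png',p[:,:,::-1])
    np.save(f'/tmp/{c}d.npy',d)
    k=calibration(c); print(c,k)
    for n in ['rack','bar_handle','wedge_tab','jar0_center','mug','can','storage','bar','wedge']:
        try: print(n,[(np.round(b['centre'],3).tolist(),round(b['score'],2)) for b in boxes_of(c,n)])
        except Exception as e: print(n,e)
E
```

```text
0.0 [0.1658373  0.60208192 0.23027052] [[-0.964, 0.266, -0.0], [0.266, 0.964, -0.002], [-0.0, -0.002, -1.0]]
top {'fx': 599.6978494695019, 'fy': 599.6978494695019, 'cx': 309.0270277774761, 'cy': 249.81912469548502, 'dist_coeffs': array([-0.12548658,  0.        ,  0.        ,  0.        ,  0.        ]), 'world_to_cam': array([[-0.02269313, -0.99973708,  0.00328466, -0.07154154],
       [-0.99778704,  0.02244323, -0.06258857,  0.51491372],
       [ 0.0624984 , -0.00469772, -0.99803401,  1.61659051],
       [ 0.        ,  0.        ,  0.        ,  1.        ]])}
rack [([0.542, -0.187, 0.035], 0.22)]
bar_handle [([0.542, -0.186, 0.04], 0.69), ([0.524, -0.144, 0.004], 0.54)]
wedge_tab [([0.586, -0.034, 0.039], 0.72)]
jar0_center [([0.438, 0.22, 0.039], 0.6)]
mug [([0.305, 0.303, 0.037], 0.63)]
can [([0.733, 0.082, 0.111], 0.88), ([0.536, -0.504, 0.128], 0.75), ([0.527, -0.146, 0.006], 0.21)]
storage [([0.538, -0.502, 0.129], 0.58)]
bar [([0.544, -0.182, 0.039], 0.62)]
wedge [([0.584, -0.033, 0.04], 0.7)]
scene {'fx': 594.3783029665776, 'fy': 594.3783029665776, 'cx': 322.39074190418864, 'cy': 225.44611151993684, 'dist_coeffs': array([-0.15569003,  0.        ,  0.        ,  0.        ,  0.        ]), 'world_to_cam': array([[-0.05199449,  0.99860054,  0.00967082,  0.0847051 ],
       [ 0.72751954,  0.04451034, -0.68464162, -0.3175916 ],
       [-0.68411395, -0.02856189, -0.7288157 ,  1.68207908],
       [ 0.        ,  0.        ,  0.        ,  1.        ]])}
rack [([0.546, -0.145, 0.006], 0.81), ([0.545, -0.184, 0.041], 0.44)]
bar_handle [([0.55, -0.184, 0.038], 0.79)]
wedge_tab [([0.597, -0.026, 0.041], 0.84)]
jar0_center [([0.456, 0.221, 0.037], 0.87)]
mug [([0.323, 0.296, 0.056], 0.95), ([0.596, -0.028, 0.043], 0.71), ([0.546, -0.134, 0.005], 0.32)]
can [([0.77, 0.083, 0.096], 0.58)]
storage [([0.568, -0.508, 0.095], 0.87)]
bar [([0.596, -0.028, 0.039], 0.37)]
wedge [([0.594, -0.027, 0.04], 0.66)]
```

View pics/top0.png

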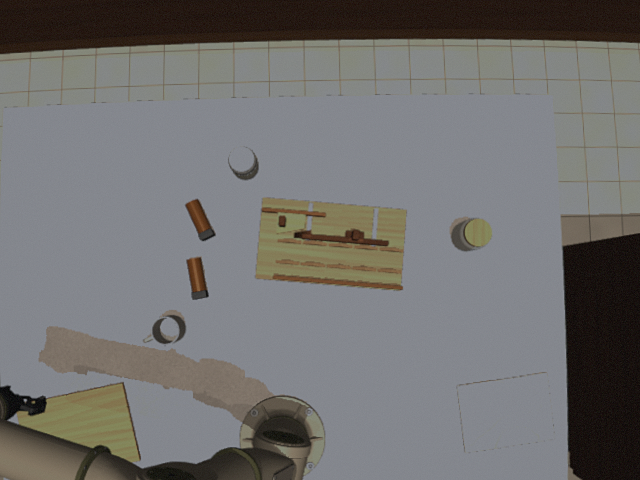

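View pics/scene0.png

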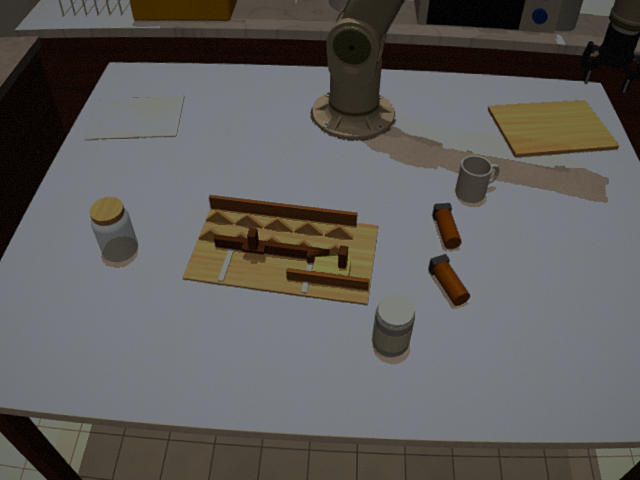

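```bash
cat > h.py <<'E'
from rig import *
import cv2, numpy as np
def cloud(c):
    s=get_state(); k=calibration(c); p,d=camera(c)
    return p,d,k,deproj(d,k)
def deproj(d,k):
    v,u=np.mgrid[0:480,0:640]
    K=np.array([[k['fx'],0,k['cx']],[0,k['fy'],k['cy']],[0,0,1.]])
    n=cv2.undistortPoints(np.stack([u,v],-1).reshape(-1,1,2).astype(np.float64),K,k['dist_coeffs']).reshape(480,640,2)
    P=np.concatenate([n*d[...,None],d[...,None]],-1)
    T=np.linalg.inv(k['world_to_cam']); W=P@T[:3,:3].T+T[:3,3]
    W[d==0]=np.nan
    return W
def rackfit(W,zmin=.004,box=(.35,.75,-.42,.08)):
    m=(W[...,2]>zmin)&(W[...,0]>box[0])&(W[...,0]<box[1])&(W[...,1]>box[2])&(W[...,1]<box[3])
    m=cv2.morphologyEx(m.astype(np.uint8),cv2.MORPH_OPEN,np.ones((3,3)))
    n,l,st,_=cv2.connectedComponentsWithStats(m); i=1+np.argmax(st[1:,4])
    q=W[l==i][:,:2]; r=cv2.minAreaRect((q*1000).astype(np.float32))
    return r,cv2.boxPoints(r),l==i
E
python3 - <<'E'
from h import *
p,d,k,W=cloud('top')
z=W[...,2]; print('table z',np.nanmedian(z[350:370,350:450]),np.nanstd(z[350:370,350:450]))
r,b,m=rackfit(W); print(r,b.tolist())
for o in outline_of('top','jar0_center'):
    q=W[o['pixels']]; q=q[(q[:,2]>.01)&(q[:,2]<.06)]
    if len(q)>20: print(o['score'],len(q),cv2.minAreaRect((q[:,:2]*1000).astype(np.float32)),np.nanmedian(q,0))
# any blobs above the table
mm=((z>.012)&(z<.3)).astype(np.uint8); n,l,st,c=cv2.connectedComponentsWithStats(mm)
for i in range(1,n):
    if st[i,4]>60: print(st[i],np.round(np.nanmedian(W[l==i],0),3),p[l==i].mean(0).round(), cv2.minAreaRect((W[l==i][:,:2]*1000).astype(np.float32)))
E
```

```text
table z -0.0006537242845088276 0.0038636820038913822
((531.1484985351562, -144.75238037109375), (398.1971435546875, 226.08023071289062), 83.70650482177734) [[396.9641418457031, -330.25946044921875], [621.681884765625, -355.0426940917969], [665.3328857421875, 40.75469970703125], [440.6151123046875, 65.53793334960938]]
0.95 624 ((443.2395935058594, 223.4287872314453), (110.37052917480469, 42.641658782958984), 9.057345390319824) [0.44258655 0.22103777 0.03685617]
[228 146  31  34 783] [0.739 0.084 0.108] [112. 113. 115.] ((750.7716674804688, 94.02546691894531), (89.84674835205078, 72.94383239746094), 55.12432098388672)
[185 199  30  42 605] [0.601 0.212 0.037] [83. 56. 38.] ((601.9357299804688, 214.1986846923828), (109.8907241821289, 40.183109283447266), 25.68798065185547)
[ 261  205  142   49 1924] [ 0.554 -0.1    0.038] [101.  82.  58.] ((567.6170043945312, -147.3428955078125), (397.6085205078125, 101.56101989746094), 78.45995330810547)
[ 451  218   41   33 1027] [ 0.539 -0.502  0.126] [111. 108.  82.] ((541.990966796875, -511.7794494628906), (77.7485122680664, 80.71109008789062), 83.
[... 937 characters left out ...]
31256103515625, 16.12509536743164), 79.47101593017578)
[273 273 130  17 546] [ 0.424 -0.156  0.044] [107.  74.  48.] ((426.139892578125, -158.23728942871094), (348.3420104980469, 19.68766212463379), 83.81838989257812)
[143 315  43  30 541] [0.302 0.311 0.068] [80. 78. 76.] ((308.4636535644531, 310.00018310546875), (104.41339874267578, 73.47943115234375), 86.2574691772461)
[  17  383  122   79 4220] [0.06  0.525 0.016] [128. 123.  84.] ((88.02766418457031, 547.387451171875), (367.49853515625, 198.26727294921875), 72.8895263671875)
[ 240  396   85   84 3213] [ 0.063 -0.02   0.036] [75. 70. 60.] ((27.226154327392578, -8.093704223632812), (230.41513061523438, 181.2024383544922), 65.384033203125)
```

```bash
cat >> h.py <<'E'
from scipy.spatial.transform import Rotation as Ro
def go(x,y,z,yaw):
    """shift mm / turn deg in tool axes to TCP x,y,z (m), tool pointing down, tool y at world angle yaw (deg)"""
    s=get_state(); R=np.array(s['tcp_rot']); a=np.radians(yaw)
    Y=np.array([np.cos(a),np.sin(a),0]); Z=np.array([0,0,-1.]); G=np.stack([np.cross(Y,Z),Y,Z],1)
    t=R.T@(np.array([x,y,z])-s['position'])*1000; r=np.degrees(Ro.from_matrix(R.T@G).as_rotvec())
    print('t',s['clock'],'move',np.round(t,1).tolist(),np.round(r,1).tolist(),'F',np.round(s['contact_force'],1),'w',s['gripper_width'])
O=np.array([.4961,-.1661]); TH=-6.3
def rk(x,y):
    a=np.radians(TH); return O+np.array([[np.cos(a),-np.sin(a)],[np.sin(a),np.cos(a)]])@np.array([x,y])
E
python3 - <<'E'
from h import *
go(.5,.35,.3,83.7); go(*rk(.06,.02),.3,83.7)
E
```

```text
t 1.1 move [-389.1, -154.8, -68.7] [-0.0, -0.0, -9.1] F [0.2 1.1 0.3] w 1.0013410203516409
t 1.1 move [-578.5, -624.2, -68.7] [-0.0, -0.0, -9.1] F [0.2 1.1 0.3] w 1.0013410203516409
```

Emit:
servo_tool(moves=[[-40, -16, -8, 0, 0, 0], [-80, -32, -16, 0, 0, -2], [-120, -48, -24, 0, 0, -3], [-160, -64, -32, 0, 0, -4], [-200, -80, -40, 0, 0, -5], [-240, -96, -48, 0, 0, -6], [-280, -120, -56, 0, 0, -7], [-320, -140, -62, 0, 0, -8], [-360, -160, -69, 0, 0, -9], [-395, -185, -69, 0, 0, -9]], hand=0, squeeze=40)

```text
clock: 2.1
position: [0.4994, 0.3182, 0.3014]
tcp_rot: [[-0.994, 0.111, 0.002], [0.111, 0.994, 0.001], [-0.001, 0.001, -1.0]]
contact_force: [0.5, -0.1, -1.0]
gripper_width: 0.999
gripper_force: 0.0
```

Emit:
servo_tool(moves=[[-10, -45, 0, 0, 0, 0], [-25, -90, 0, 0, 0, 0], [-45, -135, 0, 0, 0, 0], [-70, -180, 0, 0, 0, 0], [-90, -225, 0, 0, 0, 0], [-105, -270, 0, 0, 0, 0], [-115, -315, 0, 0, 0, 0], [-118, -360, 0, 0, 0, 0], [-120, -400, 0, 0, 0, 0], [-120, -440, 0, 0, 0, 0]])

```text
clock: 3.1
position: [0.5676, -0.1332, 0.3004]
tcp_rot: [[-0.994, 0.112, 0.0], [0.112, 0.994, -0.0], [-0.0, -0.0, -1.0]]
contact_force: [0.7, -0.1, 0.3]
gripper_width: 0.999
gripper_force: 0.0
```

Run:
```python
from h import *
p,d,k,W=cloud('wrist'); cv2.imwrite('pics/w1.png',p[:,:,::-1])
s=get_state(); print(s['position'],np.round(s['tcp_rot'],2).tolist(),'cam',np.linalg.inv(k['world_to_cam'])[:3,3])
r,b,m=rackfit(W); print(r,b.tolist())
z=W[...,2]; mm=((z>.06)&(z<.1)).astype(np.uint8); n,l,st,c=cv2.connectedComponentsWithStats(mm)
for i in range(1,n):
    if st[i,4]>60: print(st[i],np.nanmedian(W[l==i],0).round(4),cv2.minAreaRect((W[l==i][:,:2]*1000).astype(np.float32)))
for nme in ['bar_handle','wedge_tab']: print(nme,[(np.round(x['centre'],3).tolist(),x['score']) for x in boxes_of('wrist',nme)])
```

```text
[ 0.56537667 -0.14188082  0.30067209] [[-0.99, 0.12, -0.0], [0.12, 0.99, -0.0], [-0.0, -0.0, -1.0]] cam [ 0.49830719 -0.12567701  0.44328279]
((529.273193359375, -146.71115112304688), (401.76953125, 224.25857543945312), 84.3611068725586) [[397.9479064941406, -335.6061706542969], [621.1212158203125, -357.6414794921875], [660.5985107421875, 42.183868408203125], [437.4251708984375, 64.21917724609375]]
[222 171  25  30 663] [ 0.5452 -0.206   0.0839] ((545.8880004882812, -208.23355102539062), (18.6991024017334, 25.530595779418945), 83.45454406738281)
[424 189  27  32 736] [ 0.584  -0.0183  0.0854] ((586.3198852539062, -15.512944221496582), (18.94715118408203, 26.33498191833496), 83.88346862792969)
[ 492  302   78   48 1566] [0.7171 0.0664 0.0817] ((723.0723876953125, 77.95574188232422), (25.1800594329834, 68.54283905029297), 17.594770431518555)
bar_handle [([0.541, -0.191, 0.035], 0.75), ([0.549, -0.481, 0.028], 0.64)]
wedge_tab [([0.581, -0.035, 0.039], 0.74), ([0.545, -0.188, 0.04], 0.26), ([0.522, -0.145, 0.006], 0.24)]
```

View pics/w1.png

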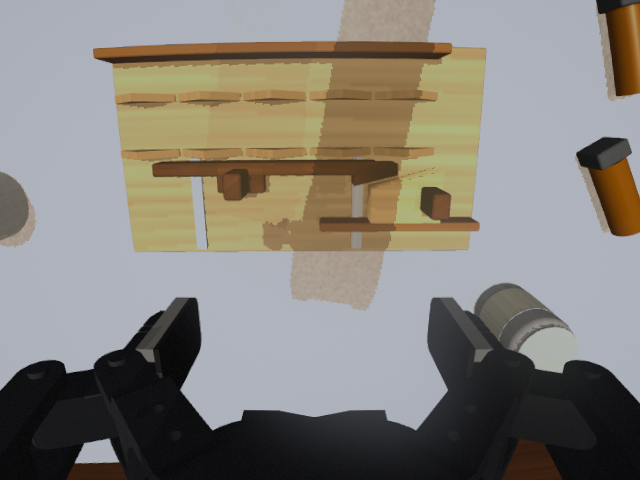

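```bash
sed -i 's/^O=.*/O=np.array([.4950,-.1675]); TH=-6.0/' h.py
python3 - <<'E'
from h import *
go(.5863,-.0155,.12,84)
go(.5863,-.0155,.048,84)
E
```

```text
t 3.25 move [-5.0, 121.6, 180.5] [-0.1, 0.0, -0.8] F [0.9 0.3 0.2] w 0.9970419149715213
t 3.25 move [-5.0, 121.6, 252.5] [-0.1, 0.0, -0.8] F [0.9 0.3 0.2] w 0.9970419149715213
```

Emit:
servo_tool(moves=[[-2, 40, 20, 0, 0, 0], [-4, 80, 50, 0, 0, 0], [-5, 110, 85, 0, 0, -1], [-5, 122, 120, 0, 0, -1], [-5, 122, 155, 0, 0, -1], [-5, 122, 180, 0, 0, -1], [-5, 122, 205, 0, 0, -1], [-5, 122, 230, 0, 0, -1], [-5, 122, 252, 0, 0, -1], [-5, 122, 252, 0, 0, -1]])

```text
clock: 4.25
position: [0.584, -0.0087, 0.0451]
tcp_rot: [[-0.996, 0.092, -0.006], [0.092, 0.996, 0.0], [0.006, -0.0, -1.0]]
contact_force: [-0.6, -0.4, 0.2]
gripper_width: 1.002
gripper_force: 0.0
```

Emit:
servo_tool(moves=[[0, 0, 0, 0, 0, 0], [0, 0, 0, 0, 0, 0], [0, 0, 0, 0, 0, 0], [0, 0, 0, 0, 0, 0], [0, 0, 0, 0, 0, 0], [0, 0, 0, 0, 0, 0], [0, 0, 0, 0, 0, 0], [0, 0, 0, 0, 0, 0], [0, 0, 0, 0, 0, 0], [0, 0, 0, 0, 0, 0]], hand=1, squeeze=30)

```text
clock: 5.25
position: [0.5869, -0.011, 0.0493]
tcp_rot: [[-0.995, 0.095, 0.001], [0.095, 0.995, 0.0], [-0.001, 0.0, -1.0]]
contact_force: [-1.8, 0.1, 6.0]
gripper_width: 0.21
gripper_force: 32.4
```

Emit:
servo_tool(moves=[[0, 3, 0, 0, 0, 0], [0, 6, 0, 0, 0, 0], [0, 10, 0, 0, 0, 0], [0, 14, 0, 0, 0, 0], [0, 18, 0, 0, 0, 0], [0, 22, 0, 0, 0, 0], [0, 26, 0, 0, 0, 0], [0, 30, 0, 0, 0, 0], [0, 34, 0, 0, 0, 0], [0, 36, 0, 0, 0, 0]])

```text
clock: 6.25
position: [0.5899, 0.016, 0.049]
tcp_rot: [[-0.995, 0.102, 0.0], [0.102, 0.995, -0.009], [-0.001, -0.009, -1.0]]
contact_force: [-2.4, -25.8, 5.5]
gripper_width: 0.207
gripper_force: 32.0
```

Emit:
servo_tool(moves=[[0, 0, 0, 0, 0, 0], [0, 0, 0, 0, 0, 0], [0, -2, 0, 0, 0, 0], [0, -4, 0, 0, 0, 0], [0, -5, 0, 0, 0, 0], [0, -5, 0, 0, 0, 0], [0, -5, 0, 0, 0, 0], [0, -5, 0, 0, 0, 0], [0, -5, 0, 0, 0, 0], [0, -5, 0, 0, 0, 0]])

```text
clock: 7.25
position: [0.5898, 0.0158, 0.0492]
tcp_rot: [[-0.995, 0.099, 0.001], [0.099, 0.995, -0.004], [-0.002, -0.004, -1.0]]
contact_force: [-1.1, -10.3, 5.3]
gripper_width: 0.208
gripper_force: 31.5
```

Emit:
servo_tool(moves=[[0, 0, 0, 0, 0, 0], [0, 0, 0, 0, 0, 0], [0, 0, 0, 0, 0, 0], [0, 0, -20, 0, 0, 0], [0, 0, -50, 0, 0, 0], [0, 0, -90, 0, 0, 0], [0, -20, -130, 0, 0, 0], [10, -60, -180, 0, 0, 0], [20, -110, -230, 0, 0, 0], [20, -130, -252, 0, 0, 0]], hand=0)

```text
clock: 8.25
position: [0.5587, -0.0971, 0.2905]
tcp_rot: [[-0.996, 0.092, 0.0], [0.092, 0.996, 0.001], [-0.0, 0.001, -1.0]]
contact_force: [0.7, -0.1, 0.3]
gripper_width: 0.996
gripper_force: 0.0
```

Run:
```python
from h import *
p,d,k,W=cloud('wrist'); cv2.imwrite('pics/w2.png',p[:,:,::-1])
r,b,m=rackfit(W); print(r,b.tolist())
z=W[...,2]; mm=((z>.06)&(z<.1)).astype(np.uint8); n,l,st,c=cv2.connectedComponentsWithStats(mm)
a=np.radians(TH);Q=np.array([[np.cos(a),np.sin(a)],[-np.sin(a),np.cos(a)]])
for i in range(1,n):
    if st[i,4]>60:
        q=cv2.minAreaRect((W[l==i][:,:2]*1000).astype(np.float32)); print(q, 'rack',Q@(np.array(q[0])/1000-O))
# teeth tops/fence top in rack frame
w=W[(z>.03)&(z<.055)]; rr=(w[:,:2]-O)@Q.T*1000
for nm,lo,hi in [('fence',-85,-50),('b1',-40,-18),('b2',18,34)]:
    s=rr[(rr[:,0]>lo)&(rr[:,0]<hi)&(rr[:,1]>-180)&(rr[:,1]<230)]
    print(nm,len(s),np.percentile(s[:,0],[2,50,98]).round(1),np.percentile(s[:,1],[1,99]).round(1),'slope',np.polyfit(s[:,1],s[:,0],1).round(4))
    if nm!='fence':
        h=np.histogram(s[:,1],bins=np.arange(-150,151,70)-30)[0]
        for yt in (-140,-70,0,70,140):
            q=s[abs(s[:,1]-yt)<25]; print(yt,q[:,1].mean().round(1),len(q))
```

```text
((528.0928344726562, -146.44027709960938), (400.6970520019531, 225.46713256835938), 83.86727905273438) [[394.6007995605469, -333.59869384765625], [618.777587890625, -357.685791015625], [661.5848388671875, 40.7181396484375], [437.4080810546875, 64.80523681640625]]
((546.09375, -208.1246795654297), (17.787691116333008, 26.35764503479004), 84.5701904296875) rack [ 0.05506029 -0.03506138]
((589.0994262695312, 14.860044479370117), (18.427162170410156, 25.128938674926758), 84.39578247070312) rack [0.07452212 0.19119713]
((715.459228515625, 95.30709838867188), (43.55559539794922, 8.84957504272461), 73.56346893310547) rack [0.19178071 0.28441168]
fence 4674 [-78.3 -72.5 -68.2] [-169.9  170.2] slope [ 2.30000e-03 -7.26711e+01]
b1 1333 [-34.5 -30.5 -26.4] [-150.2  153.2] slope [ 3.40000e-03 -3.04232e+01]
-140 -135.5 242
-70 -67.2 276
0 1.2 287
70 69.9 250
140 138.2 278
b2 1300 [22.9 27.  31.7] [-152.   152.8] slope [4.7000e-03 2.7099e+01]
-140 -136.4 240
-70 -67.4 249
0 1.2 273
70 69.1 270
140 138.4 268
```

```bash
sed -i 's/^O=.*/O=np.array([.4935,-.1663]); TH=-6.2/' h.py
python3 - <<'E'
from h import *
go(.546,-.208,.048,83.8)
E
```

```text
t 8.3 move [4.9, -102.8, 249.8] [-0.1, 0.5, 0.4] F [-1.7 -5.8  4.6] w 1.001277731024138
```

Emit:
servo_tool(moves=[[0, -40, 20, 0, 0, 0], [2, -80, 50, 0, 0, 0], [5, -103, 85, 0, 0, 0], [5, -103, 120, 0, 0, 0], [5, -103, 140, 0, 0, 0], [5, -103, 150, 0, 0, 0], [5, -103, 150, 0, 0, 0], [5, -103, 150, 0, 0, 0], [5, -103, 150, 0, 0, 0], [5, -103, 150, 0, 0, 0]])

```text
clock: 9.3
position: [0.5455, -0.1989, 0.1401]
tcp_rot: [[-0.996, 0.094, 0.002], [0.094, 0.996, -0.0], [-0.002, -0.0, -1.0]]
contact_force: [0.7, -0.1, 1.0]
gripper_width: 1.002
gripper_force: 0.0
```

Run:
```python
from h import *
go(.546,-.208,.048,83.8)
```

```text
t 9.3 move [-1.1, -9.0, 92.1] [-0.0, 0.1, 0.8] F [ 0.7 -0.1  1. ] w 1.001931051429537
```

Emit:
servo_tool(moves=[[-1, -9, 20, 0, 0, 1], [-1, -9, 40, 0, 0, 1], [-1, -9, 60, 0, 0, 1], [-1, -9, 80, 0, 0, 1], [-1, -9, 92, 0, 0, 1], [-1, -9, 92, 0, 0, 1], [-1, -9, 92, 0, 0, 1], [-1, -9, 92, 0, 0, 1], [-1, -9, 92, 0, 0, 1], [-1, -9, 92, 0, 0, 1]])

```text
clock: 10.3
position: [0.5453, -0.208, 0.0476]
tcp_rot: [[-0.994, 0.111, 0.001], [0.111, 0.994, -0.0], [-0.001, -0.0, -1.0]]
contact_force: [-0.9, -0.5, -0.1]
gripper_width: 1.002
gripper_force: 0.0
```

Emit:
servo_tool(moves=[[0, 0, 0, 0, 0, 0], [0, 0, 0, 0, 0, 0], [0, 0, 0, 0, 0, 0], [0, 0, 0, 0, 0, 0], [0, 0, 0, 0, 0, 0], [0, 0, 0, 0, 0, 0], [0, 0, 0, 0, 0, 0], [0, 0, 0, 0, 0, 0], [0, 0, 0, 0, 0, 0], [0, 0, 0, 0, 0, 0]], hand=1)

```text
clock: 11.3
position: [0.5449, -0.2079, 0.0469]
tcp_rot: [[-0.994, 0.111, -0.0], [0.111, 0.994, -0.0], [0.0, -0.0, -1.0]]
contact_force: [-0.1, 0.3, 1.6]
gripper_width: 0.21
gripper_force: 32.9
```

Emit:
servo_tool(moves=[[-4, 0, 0, 0, 0, 0], [-8, 0, 0, 0, 0, 0], [-12, 0, 0, 0, 0, 0], [-16, 0, 0, 0, 0, 0], [-20, 0, 0, 0, 0, 0], [-24, 0, 0, 0, 0, 0], [-28, 0, 0, 0, 0, 0], [-32, 0, 0, 0, 0, 0], [-36, 0, 0, 0, 0, 0], [-40, 0, 0, 0, 0, 0]])

```text
clock: 12.3
position: [0.5841, -0.2121, 0.0468]
tcp_rot: [[-0.994, 0.111, -0.002], [0.111, 0.994, 0.001], [0.002, 0.0, -1.0]]
contact_force: [-21.0, 6.7, 22.3]
gripper_width: 0.21
gripper_force: 35.7
```

Emit:
servo_tool(moves=[[-2, 0, 0, 0, 0, 0], [-2, 0, 0, 0, 0, 0], [-2, 0, 0, 0, 0, 0], [-2, 0, 0, 0, 0, 0], [2, 0, 0, 0, 0, 0], [2, 0, 0, 0, 0, 0], [2, 0, 0, 0, 0, 0], [2, 0, 0, 0, 0, 0], [2, 0, 0, 0, 0, 0], [2, 0, 0, 0, 0, 0]])

```text
clock: 13.3
position: [0.5829, -0.212, 0.0469]
tcp_rot: [[-0.994, 0.111, 0.0], [0.111, 0.994, 0.0], [-0.0, 0.0, -1.0]]
contact_force: [-0.7, 3.0, 4.5]
gripper_width: 0.208
gripper_force: 33.3
```

Emit:
servo_tool(moves=[[0, 0, 0, 0, 0, 0], [0, 0, 0, 0, 0, 0], [0, 0, 0, 0, 0, 0], [0, 0, -20, 0, 0, 0], [0, 0, -50, 0, 0, 0], [0, 0, -90, 0, 0, 0], [0, 40, -130, 0, 0, 0], [0, 80, -180, 0, 0, 0], [0, 120, -230, 0, 0, 0], [0, 120, -250, 0, 0, 0]], hand=0)

```text
clock: 14.3
position: [0.5957, -0.0909, 0.296]
tcp_rot: [[-0.994, 0.109, -0.001], [0.109, 0.994, 0.001], [0.001, 0.001, -1.0]]
contact_force: [1.5, 0.5, 0.3]
gripper_width: 0.999
gripper_force: 0.0
```

```bash
cat >> h.py <<'E'
a_=np.radians(TH);Q=np.array([[np.cos(a_),np.sin(a_)],[-np.sin(a_),np.cos(a_)]])
def blobs(W,lo=.06,hi=.1,mn=60):
    z=W[...,2]; n,l,st,c=cv2.connectedComponentsWithStats(((z>lo)&(z<hi)).astype(np.uint8))
    for i in range(1,n):
        if st[i,4]>mn:
            q=cv2.minAreaRect((W[l==i][:,:2]*1000).astype(np.float32)); print(np.round(q[0],1),np.round(q[1],1),round(q[2],1),'rack',(Q@(np.array(q[0])/1000-O)).round(4))
def rackcheck(W):
    z=W[...,2]; w=W[(z>.03)&(z<.055)]; rr=(w[:,:2]-O)@Q.T*1000
    for nm,lo,hi in [('fence',-85,-50),('b1',-40,-18),('b2',18,38),('bar',60,110)]:
        s=rr[(rr[:,0]>lo)&(rr[:,0]<hi)&(rr[:,1]>-180)&(rr[:,1]<230)]
        if len(s)>50: print(nm,len(s),np.percentile(s[:,0],[2,50,98]).round(1),np.percentile(s[:,1],[1,99]).round(1),'slope',np.polyfit(s[:,1],s[:,0],1).round(4))
E
python3 - <<'E'
from h import *
p,d,k,W=cloud('wrist'); cv2.imwrite('pics/w3.png',p[:,:,::-1])
blobs(W); rackcheck(W); print('jars'); 
p,d,k,W=cloud('top'); blobs(W,.012,.06,300)
go(.5,.1,.3,83.8)
E
```

```text
[589.3  14.9] [18.4 26. ] 84.8 rack [0.0757 0.1905]
[ 583.9 -212.5] [18.1 26. ] 83.9 rack [ 0.0948 -0.0362]
[719.4  83.8] [20.2 63.7] 2.9 rack [0.1976 0.2731]
fence 5205 [-76.4 -70.  -66.5] [-171.  169.] slope [-3.00000e-04 -7.04964e+01]
b1 1430 [-32.9 -28.5 -24.7] [-151.9  151.9] slope [-2.00000e-04 -2.85775e+01]
b2 1186 [25.2 28.9 32.8] [-153.2  151.9] slope [-1.90000e-03  2.88724e+01]
bar 7576 [ 62.7  85.3 109. ] [-122.  210.] slope [1.57000e-02 8.61048e+01]
jars
[602.1 214.6] [110.   42.7] 24.4 rack [0.0668 0.3904]
[ 578.3 -227.2] [158.1  38.4] 79.1 rack [ 0.0909 -0.0514]
[443.1 223.7] [110.3  41.6] 9.9 rack [-0.0922  0.3822]
[ 420.4 -222. ] [218.4  20.1] 84.1 rack [-0.0666 -0.0632]
[ 22.5 570.4] [222.3 324.4] 11.2 rack [-0.5478  0.6815]
[ 22.5 -74.4] [189.1  75.2] 22.7 rack [-0.4782  0.0405]
t 14.4 move [118.6, 178.4, 1.2] [0.1, 0.6, 0.1] F [-0.3 -0.2  0.4] w 1.0001305949933847
```

View pics/w3.png

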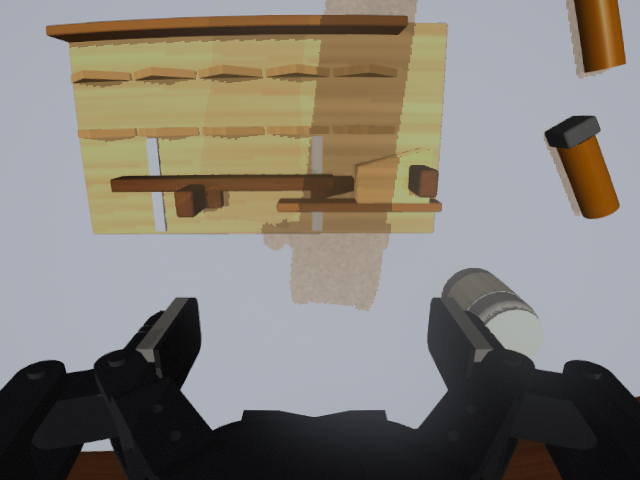

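Run:
```python
from h import *
p,d,k,W=cloud('wrist'); z=W[...,2]; w=W[(z>.036)&(z<.048)]; rr=(w[:,:2]-O)@Q.T*1000
s=rr[(rr[:,0]>50)&(rr[:,0]<115)&(rr[:,1]>-115)&(rr[:,1]<-60)]; print(np.percentile(s[:,0],[1,3,10,50,90,99]))
go(.453,.225,.15,99.5)
```

```text
[75.6347806  76.11274961 76.69908422 82.52624294 88.06259011 90.43276733]
t 14.45 move [179.3, 299.5, 147.8] [-0.0, 0.4, -15.7] F [-0.4 -1.2  0.5] w 0.9969918302383033
```

Emit:
servo_tool(moves=[[25, 35, 0, 0, 0, -2], [50, 70, 0, 0, 0, -4], [75, 110, 0, 0, 0, -6], [100, 150, 0, 0, 0, -8], [125, 190, 0, 0, 0, -10], [145, 230, 20, 0, 0, -12], [165, 270, 50, 0, 0, -14], [179, 300, 80, 0, 0, -16], [179, 300, 115, 0, 0, -16], [179, 300, 148, 0, 0, -16]])

```text
clock: 15.45
position: [0.4503, 0.2244, 0.1445]
tcp_rot: [[-0.986, -0.168, -0.002], [-0.168, 0.986, -0.001], [0.002, -0.001, -1.0]]
contact_force: [-0.4, -0.0, 0.2]
gripper_width: 1.002
gripper_force: 0.0
```

```bash
cat >> h.py <<'E'
def jars(c):
    p,d,k,W=cloud(c); cv2.imwrite(f'pics/{c}_{get_state()["clock"]:.0f}.png',p[:,:,::-1])
    for o in outline_of(c,'jar0_center'):
        q=W[o['pixels']]; q=q[(q[:,2]>.012)&(q[:,2]<.1)]
        if len(q)>20:
            r=cv2.minAreaRect((q[:,:2]*1000).astype(np.float32)); print(round(o['score'],2),len(q),np.round(r[0],1),np.round(r[1],1),round(r[2],1),'zmax',np.percentile(q[:,2],97).round(4),'rack',(Q@(np.array(r[0])/1000-O)).round(4))
E
python3 - <<'E'
from h import *
jars('top'); jars('wrist')
go(.453,.225,.006,99.5)
E
```

```text
0.77 411 [443.3 223.5] [110.6  42.1] 9.2 zmax 0.0451 rack [-0.092   0.3821]
0.66 9349 [441.3 221.3] [110.3  39.9] 9.5 zmax 0.0411 rack [-0.0938  0.3796]
0.22 2934 [576.6   4.3] [56.1 36.3] 83.4 zmax 0.068 rack [0.0642 0.1786]
t 15.65 move [-2.1, 1.6, 141.0] [-0.1, -0.1, 0.0] F [ 1.2 -0.4  1.7] w 0.9977333777702269
```

Emit:
servo_tool(moves=[[0, 0, 25, 0, 0, 0], [0, 0, 50, 0, 0, 0], [0, 0, 75, 0, 0, 0], [0, 0, 100, 0, 0, 0], [0, 0, 120, 0, 0, 0], [0, 0, 132, 0, 0, 0], [0, 0, 140, 0, 0, 0], [0, 0, 140, 0, 0, 0], [0, 0, 140, 0, 0, 0], [0, 0, 140, 0, 0, 0]])

```text
clock: 16.65
position: [0.4523, 0.2249, 0.0084]
tcp_rot: [[-0.986, -0.167, 0.001], [-0.167, 0.986, 0.001], [-0.002, 0.001, -1.0]]
contact_force: [-0.5, 0.6, 0.6]
gripper_width: 0.999
gripper_force: 0.0
```

Emit:
servo_tool(moves=[[0, 0, 0, 0, 0, 0], [0, 0, 0, 0, 0, 0], [0, 0, 0, 0, 0, 0], [0, 0, 0, 0, 0, 0], [0, 0, 0, 0, 0, 0], [0, 0, 0, 0, 0, 0], [0, 0, 0, 0, 0, 0], [0, 0, 0, 0, 0, 0], [0, 0, 0, 0, 0, 0], [0, 0, 0, 0, 0, 0]], hand=1, squeeze=30)

```text
clock: 17.65
position: [0.4516, 0.2246, 0.0076]
tcp_rot: [[-0.986, -0.167, 0.0], [-0.167, 0.986, 0.0], [-0.0, 0.0, -1.0]]
contact_force: [-2.0, -0.5, 5.9]
gripper_width: 0.453
gripper_force: 29.9
```

Emit:
servo_tool(moves=[[0, 0, -10, 0, 0, 0], [0, 0, -25, 0, 0, 0], [0, 0, -50, 0, 0, 0], [0, 0, -75, 0, 0, 0], [0, 0, -100, 0, 0, 0], [0, 0, -115, 0, 0, 0], [0, 0, -120, 0, 0, 0], [0, 0, -120, 0, 0, 0], [0, 0, -120, 0, 0, 0], [0, 0, -120, 0, 0, 0]])

```text
clock: 18.65
position: [0.4508, 0.2241, 0.1261]
tcp_rot: [[-0.986, -0.167, -0.002], [-0.167, 0.986, -0.001], [0.002, -0.001, -1.0]]
contact_force: [-0.4, 0.9, -2.6]
gripper_width: 0.448
gripper_force: 30.8
```

Run:
```python
from h import *
jars('wrist'); s=get_state(); print(s['position'],s['tcp_rot'][:,1],s['contact_force'])
for g in (105,35,-35,-105): print(g,rk(-.002,g/1000))
go(*rk(.003,.105),.13,83.8)
```

```text
[0.45102374 0.22417358 0.12639717] [-1.66828408e-01  9.85985621e-01 -7.98693404e-04] [-0.2675071  -0.41250985 -2.1043639 ]
105 [ 0.50285163 -0.06169815]
35 [ 0.49529168 -0.13128872]
-35 [ 0.48773172 -0.20087929]
-105 [ 0.48017177 -0.27046985]
t 18.75 move [-8.2, -291.9, -3.4] [-0.1, -0.1, 15.8] F [-0.3 -0.4 -2.1] w 0.4539031900145795
```

```bash
ls pics
```

```text
scene0.png
top0.png
top_16.png
w1.png
w2.png
w3.png
wrist_16.png
wrist_19.png
```

View pics/wrist_19.png

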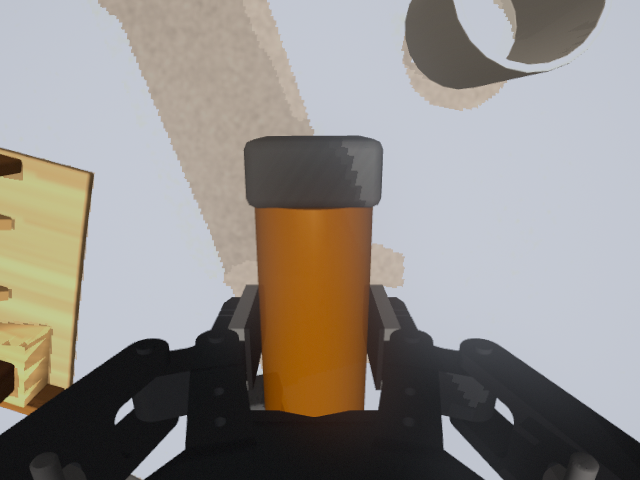

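```bash
cat >> h.py <<'E'
def held():
    s=get_state(); p,d,k,W=cloud('wrist'); T=(W-s['position'])@np.array(s['tcp_rot'])*1000
    m=(abs(T[...,1])<24)&(T[...,2]>-45)&(T[...,2]<15)&(T[...,0]>25)&(T[...,0]<90); q=T[m]
    f=q[(q[:,0]>35)]; print('n',len(q),'cap end x',np.percentile(f[:,0],99).round(1),'y mid',((np.percentile(f[:,1],2)+np.percentile(f[:,1],98))/2).round(1))
    for a,b in((25,35),(35,44),(48,60)):
        t=q[(q[:,0]>a)&(q[:,0]<b)]; print(a,b,'top z',np.percentile(t[:,2],5).round(1),'y',np.percentile(t[:,1],[2,98]).round(1))
E
python3 - <<'E'
from h import *
held()
E
```

```text
n 17126 cap end x 65.8 y mid -0.7
25 35 top z -32.8 y [-18.8  17.5]
35 44 top z -32.8 y [-18.9  17.4]
48 60 top z -33.4 y [-19.4  18.1]
```

Emit:
servo_tool(moves=[[0, -30, -3, 0, 0, 2], [-2, -60, -3, 0, 0, 4], [-4, -95, -3, 0, 0, 6], [-6, -130, -3, 0, 0, 8], [-8, -165, -3, 0, 0, 10], [-8, -200, -3, 0, 0, 12], [-8, -235, -3, 0, 0, 14], [-8, -265, -3, 0, 0, 16], [-8, -285, -3, 0, 0, 16], [-8, -292, -3, 0, 0, 16]])

```text
clock: 19.8
position: [0.508, -0.0648, 0.1301]
tcp_rot: [[-0.993, 0.115, -0.0], [0.115, 0.993, -0.001], [0.0, -0.001, -1.0]]
contact_force: [0.9, 1.3, -2.0]
gripper_width: 0.456
gripper_force: 30.9
```

Emit:
servo_tool(moves=[[0, 0, 0, 0, 0, 0], [0, 0, 0, 0, 0, 0], [0, 0, 0, 0, 0, 0], [0, 0, 15, 0, 0, 0], [0, 0, 30, 0, 0, 0], [0, 0, 45, 0, 0, 0], [0, 0, 50, 0, 0, 0], [0, 0, 50, 0, 0, 0], [0, 0, 50, 0, 0, 0], [0, 0, 50, 0, 0, 0]])

```text
clock: 20.8
position: [0.5087, -0.062, 0.0811]
tcp_rot: [[-0.994, 0.111, 0.001], [0.111, 0.994, 0.0], [-0.001, 0.0, -1.0]]
contact_force: [-0.6, -0.7, -1.3]
gripper_width: 0.454
gripper_force: 30.9
```

Run:
```python
from h import *
held(); p,d,k,W=cloud('wrist'); rackcheck(W); cv2.imwrite('pics/w5.png',p[:,:,::-1])
go(*rk(.003,.105),.025,83.8)
```

```text
n 17088 cap end x 65.7 y mid -0.6
25 35 top z -32.9 y [-18.8  17.5]
35 44 top z -32.8 y [-18.9  17.5]
48 60 top z -33.5 y [-19.3  18.2]
fence 10668 [-76.8 -71.9 -67.2] [-40.1 170.7] slope [-1.40000e-03 -7.18515e+01]
b1 2583 [-33.1 -29.5 -25.1] [-59.9 153.1] slope [-4.00000e-04 -2.94213e+01]
b2 1728 [24.5 27.2 32.8] [-72.6 151.4] slope [-8.00000e-03  2.76466e+01]
bar 3168 [ 68.   79.4 106.3] [-86.8 185.6] slope [2.6700e-02 8.1918e+01]
t 20.9 move [0.8, -0.3, 56.0] [0.0, 0.1, -0.2] F [-0.4 -0.  -2.4] w 0.45437392387067693
```

View pics/w5.png

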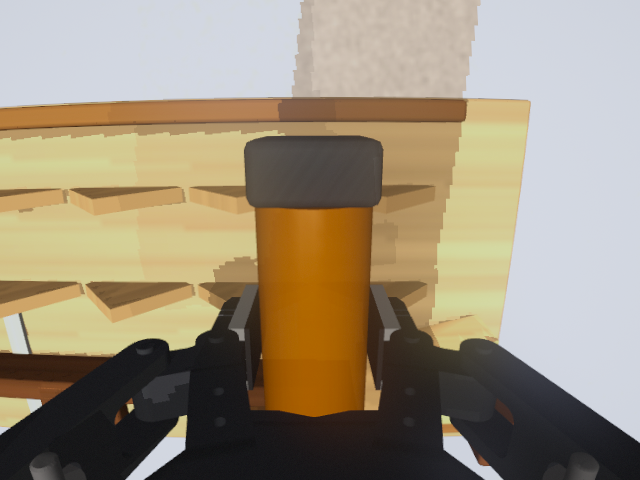

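Emit:
servo_tool(moves=[[1, 0, 10, 0, 0, 0], [1, 0, 20, 0, 0, 0], [1, 0, 30, 0, 0, 0], [1, 0, 38, 0, 0, 0], [1, 0, 44, 0, 0, 0], [1, 0, 49, 0, 0, 0], [1, 0, 52, 0, 0, 0], [1, 0, 54, 0, 0, 0], [1, 0, 56, 0, 0, 0], [1, 0, 56, 0, 0, 0]])

```text
clock: 21.9
position: [0.5075, -0.0629, 0.0258]
tcp_rot: [[-0.994, 0.112, 0.001], [0.112, 0.994, -0.0], [-0.001, -0.0, -1.0]]
contact_force: [-6.6, -1.8, 12.3]
gripper_width: 0.452
gripper_force: 32.2
```

Run:
```python
from h import *
go(*rk(.003,.105),.025,83.8); held()
```

```text
t 21.9 move [-0.2, 0.7, 0.8] [-0.0, 0.1, -0.3] F [-6.6 -1.8 12.3] w 0.452438153977165
n 22891 cap end x 79.4 y mid 0.3
25 35 top z -33.0 y [-22.7  22.7]
35 44 top z -33.0 y [-19.5  22.2]
48 60 top z -33.8 y [-19.4  18.1]
```

Emit:
servo_tool(moves=[[0, 0, 0, 0, 0, 0], [0, 0, 0, 0, 0, 0], [0, 0, 0, 0, 0, 0], [0, 0, 0, 0, 0, 0], [0, 0, 0, 0, 0, 0], [0, 0, 0, 0, 0, 0], [0, 0, -20, 0, 0, 0], [0, 0, -45, 0, 0, 0], [0, 0, -75, 0, 0, 0], [0, 0, -110, 0, 0, 0]], hand=0)

```text
clock: 22.95
position: [0.5063, -0.062, 0.1347]
tcp_rot: [[-0.994, 0.112, -0.002], [0.112, 0.994, -0.0], [0.002, -0.001, -1.0]]
contact_force: [0.4, 0.4, -1.3]
gripper_width: 1.002
gripper_force: 0.0
```

Emit:
servo_tool(moves=[[0, 10, -40, 0, 0, 0], [0, 20, -80, 0, 0, 0], [0, 40, -120, 0, 0, 0], [0, 70, -140, 0, 0, 0], [0, 100, -140, 0, 0, 0], [0, 100, -140, 0, 0, 0], [0, 100, -140, 0, 0, 0], [0, 100, -140, 0, 0, 0], [0, 100, -140, 0, 0, 0], [0, 100, -140, 0, 0, 0]])

```text
clock: 23.95
position: [0.5182, 0.0364, 0.2742]
tcp_rot: [[-0.994, 0.113, -0.0], [0.113, 0.994, -0.0], [0.0, -0.0, -1.0]]
contact_force: [0.2, 0.1, 0.3]
gripper_width: 1.0
gripper_force: 0.0
```

Run:
```python
from h import *
jars('wrist'); jars('top')
p,d,k,W=cloud('top'); blobs(W,.012,.06,300)
go(.612,.219,.15,115)
```

```text
0.59 4944 [496.9 -61.9] [ 40.4 110.2] 84.4 zmax 0.0595 rack [-0.0079  0.1042]
0.67 576 [499.  -61.1] [ 40.  106.9] 83.9 zmax 0.0633 rack [-0.0059  0.1051]
0.21 635 [ 587.  -174.7] [249.9  32.3] 83.7 zmax 0.085 rack [0.0939 0.0017]
[633.1 220. ] [109.7  40.6] 22.3 rack [0.097  0.3991]
[ 589.3 -137.6] [328.2  68.5] 85.5 rack [0.0921 0.0389]
[ 485.8 -162.1] [352.  138.6] 83.7 rack [-0.0081  0.0033]
[ 22.8 569.7] [221.8 325.2] 11.3 rack [-0.5474  0.6809]
[ 36.5 -69. ] [204.8  73.5] 28.0 rack [-0.4648  0.0474]
t 24.2 move [-72.9, 191.2, 124.2] [-0.0, -0.0, -31.4] F [ 0.3 -0.8 -0. ] w 0.9996736293219809
```

Run:
```python
from h import *
go(.642,.223,.15,112)
```

```text
t 24.2 move [-102.2, 198.5, 124.2] [-0.0, -0.0, -28.4] F [ 0.3 -0.8 -0. ] w 0.9996736293219809
```

Emit:
servo_tool(moves=[[-12, 24, 0, 0, 0, -3], [-24, 48, 0, 0, 0, -7], [-38, 76, 10, 0, 0, -11], [-52, 104, 20, 0, 0, -15], [-66, 130, 40, 0, 0, -19], [-80, 156, 60, 0, 0, -23], [-92, 180, 85, 0, 0, -26], [-102, 198, 110, 0, 0, -28], [-102, 198, 124, 0, 0, -28], [-102, 198, 124, 0, 0, -28]])

```text
clock: 25.2
position: [0.6401, 0.2222, 0.147]
tcp_rot: [[-0.93, -0.368, -0.005], [-0.368, 0.93, -0.003], [0.006, -0.0, -1.0]]
contact_force: [0.1, 0.0, 0.1]
gripper_width: 0.999
gripper_force: 0.0
```

Run:
```python
from h import *
jars('wrist'); p,d,k,W=cloud('top'); blobs(W,.012,.06,300)
go(.642,.223,.0075,112)
```

```text
[624.5 215.5] [90.5 41.2] 23.6 rack [0.089  0.3937]
[ 522.2 -143.8] [397.5 206.8] 83.7 rack [0.0261 0.0254]
[ 22.9 570.1] [222.1 324.6] 11.4 rack [-0.5474  0.6812]
[ 48.6 -41.4] [231.2 108. ] 46.5 rack [-0.4558  0.0761]
t 25.35 move [0.1, 1.5, 144.5] [-0.0, 0.1, -0.5] F [0.1 0.3 0.6] w 0.9988899901819551
```

Emit:
servo_tool(moves=[[0, 1, 25, 0, 0, 0], [0, 1, 50, 0, 0, 0], [0, 1, 75, 0, 0, 0], [0, 1, 100, 0, 0, 0], [0, 1, 120, 0, 0, 0], [0, 1, 135, 0, 0, 0], [0, 1, 144, 0, 0, 0], [0, 1, 144, 0, 0, 0], [0, 1, 144, 0, 0, 0], [0, 1, 144, 0, 0, 0]])

```text
clock: 26.35
position: [0.6422, 0.224, 0.0078]
tcp_rot: [[-0.93, -0.368, 0.002], [-0.368, 0.93, 0.001], [-0.002, -0.0, -1.0]]
contact_force: [0.2, -0.1, -0.5]
gripper_width: 0.994
gripper_force: 0.0
```

Emit:
servo_tool(moves=[[0, 0, 0, 0, 0, 0], [0, 0, 0, 0, 0, 0], [0, 0, 0, 0, 0, 0], [0, 0, 0, 0, 0, 0], [0, 0, 0, 0, 0, 0], [0, 0, 0, 0, 0, 0], [0, 0, 0, 0, 0, 0], [0, 0, 0, 0, 0, 0], [0, 0, 0, 0, 0, 0], [0, 0, 0, 0, 0, 0]], hand=1)

```text
clock: 27.35
position: [0.6417, 0.2236, 0.0068]
tcp_rot: [[-0.93, -0.368, 0.001], [-0.368, 0.93, 0.0], [-0.001, -0.0, -1.0]]
contact_force: [-1.5, -1.3, 5.5]
gripper_width: 0.456
gripper_force: 30.1
```

Emit:
servo_tool(moves=[[0, 0, -10, 0, 0, 0], [0, 0, -25, 0, 0, 0], [0, 0, -50, 0, 0, 0], [0, 0, -75, 0, 0, 0], [0, 0, -100, 0, 0, 0], [0, 0, -120, 0, 0, 0], [0, 0, -135, 0, 0, 0], [0, 0, -140, 0, 0, 0], [0, 0, -140, 0, 0, 0], [0, 0, -140, 0, 0, 0]])

```text
clock: 28.35
position: [0.6407, 0.2236, 0.1451]
tcp_rot: [[-0.93, -0.368, -0.002], [-0.368, 0.93, -0.001], [0.002, 0.0, -1.0]]
contact_force: [-0.4, -0.6, -2.7]
gripper_width: 0.457
gripper_force: 30.5
```

Run:
```python
from h import *
held(); jars('wrist')
go(*rk(.003,-.035),.15,83.8)
```

```text
n 17614 cap end x 66.6 y mid -1.7
25 35 top z -33.6 y [-19.4  17. ]
35 44 top z -33.6 y [-19.5  16.6]
48 60 top z -34.2 y [-20.5  16.9]
t 28.5 move [294.0, -340.7, -4.4] [-0.0, -0.1, 27.8] F [ 0.3 -1.  -1.3] w 0.4567324652959586
```

Emit:
servo_tool(moves=[[30, -30, -4, 0, 0, 2], [60, -60, -4, 0, 0, 5], [90, -95, -4, 0, 0, 8], [120, -130, -4, 0, 0, 11], [150, -165, -4, 0, 0, 14], [180, -200, -4, 0, 0, 17], [210, -235, -4, 0, 0, 20], [240, -270, -4, 0, 0, 23], [270, -305, -4, 0, 0, 26], [293, -340, -4, 0, 0, 29]])

```text
clock: 29.5
position: [0.4924, -0.2023, 0.1501]
tcp_rot: [[-0.991, 0.132, -0.001], [0.132, 0.991, 0.0], [0.001, 0.0, -1.0]]
contact_force: [0.7, -0.4, -0.9]
gripper_width: 0.457
gripper_force: 30.6
```

Emit:
servo_tool(moves=[[0, 0, 0, 0, 0, 0], [0, 0, 0, 0, 0, 0], [0, 0, 0, 0, 0, 0], [0, 0, 15, 0, 0, 0], [0, 0, 30, 0, 0, 0], [0, 0, 45, 0, 0, 0], [0, 0, 60, 0, 0, 0], [0, 0, 68, 0, 0, 0], [0, 0, 68, 0, 0, 0], [0, 0, 68, 0, 0, 0]])

```text
clock: 30.5
position: [0.4945, -0.1998, 0.0827]
tcp_rot: [[-0.992, 0.128, 0.0], [0.128, 0.992, -0.0], [-0.0, -0.0, -1.0]]
contact_force: [2.0, -0.6, -2.5]
gripper_width: 0.457
gripper_force: 30.6
```

Run:
```python
from h import *
held(); p,d,k,W=cloud('wrist'); rackcheck(W)
go(*rk(.003,-.035),.0255,83.8)
```

```text
n 17554 cap end x 66.4 y mid -1.6
25 35 top z -33.7 y [-19.4  16.9]
35 44 top z -33.7 y [-19.5  16.7]
48 60 top z -34.3 y [-20.4  17. ]
fence 15108 [-76.6 -71.5 -54.6] [-171.4  118.8] slope [ 1.25000e-02 -7.06486e+01]
b1 5521 [-38.9 -29.4 -19.2] [-152.1  133.4] slope [ 4.00000e-04 -2.93211e+01]
b2 4190 [19.1 27.  36.8] [-152.7  145.4] slope [-7.00000e-04  2.77077e+01]
bar 5558 [ 61.4  80.9 108.2] [-70.9 166.9] slope [5.20000e-03 8.20665e+01]
t 30.6 move [1.9, -1.4, 57.6] [-0.0, 0.1, -1.2] F [ 0.4  0.5 -2.5] w 0.4572751465296617
```

Emit:
servo_tool(moves=[[1, -1, 10, 0, 0, 0], [1, -1, 20, 0, 0, 0], [1, -1, 30, 0, 0, 0], [1, -1, 38, 0, 0, 0], [1, -1, 44, 0, 0, 0], [1, -1, 49, 0, 0, 0], [1, -1, 53, 0, 0, 0], [1, -1, 55, 0, 0, 0], [1, -1, 57, 0, 0, 0], [1, -1, 57, 0, 0, 0]])

```text
clock: 31.6
position: [0.4932, -0.2017, 0.0257]
tcp_rot: [[-0.992, 0.129, 0.001], [0.129, 0.992, -0.001], [-0.001, -0.001, -1.0]]
contact_force: [0.4, -1.2, -1.4]
gripper_width: 0.46
gripper_force: 30.7
```

Not yet in contact (axis ≈ 39.3 mm); lower a bit further until it bears.

Emit:
servo_tool(moves=[[0, 0, 0.5, 0, 0, 0], [0, 0, 1, 0, 0, 0], [0, 0, 1.5, 0, 0, 0], [0, 0, 2, 0, 0, 0], [0, 0, 2, 0, 0, 0], [0, 0, 2, 0, 0, 0], [0, 0, 2, 0, 0, 0], [0, 0, 2, 0, 0, 0], [0, 0, 2, 0, 0, 0], [0, 0, 2, 0, 0, 0]])

```text
clock: 32.6
position: [0.4934, -0.2022, 0.0248]
tcp_rot: [[-0.992, 0.13, 0.002], [0.13, 0.992, -0.001], [-0.002, -0.001, -1.0]]
contact_force: [-4.3, -1.9, 12.9]
gripper_width: 0.46
gripper_force: 32.0
```

Seated (12.9 N up). Release and rise.

Emit:
servo_tool(moves=[[0, 0, 0, 0, 0, 0], [0, 0, 0, 0, 0, 0], [0, 0, 0, 0, 0, 0], [0, 0, 0, 0, 0, 0], [0, 0, 0, 0, 0, 0], [0, 0, 0, 0, 0, 0], [0, 0, -20, 0, 0, 0], [0, 0, -45, 0, 0, 0], [0, 0, -75, 0, 0, 0], [0, 0, -110, 0, 0, 0]], hand=0)

```text
clock: 33.6
position: [0.4922, -0.2009, 0.1337]
tcp_rot: [[-0.992, 0.129, -0.002], [0.129, 0.992, 0.0], [0.002, 0.0, -1.0]]
contact_force: [1.2, -0.4, 0.7]
gripper_width: 1.0
gripper_force: 0.0
```

Emit:
servo_tool(moves=[[-20, 0, -40, 0, 0, 0], [-50, 20, -80, 0, 0, -2], [-70, 40, -120, 0, 0, -2], [-85, 60, -140, 0, 0, -2], [-85, 60, -160, 0, 0, -2], [-85, 60, -160, 0, 0, -2], [-85, 60, -160, 0, 0, -2], [-85, 60, -160, 0, 0, -2], [-85, 60, -160, 0, 0, -2], [-85, 60, -160, 0, 0, -2]])

```text
clock: 34.6
position: [0.5845, -0.1528, 0.2925]
tcp_rot: [[-0.996, 0.095, -0.001], [0.095, 0.996, 0.0], [0.001, 0.0, -1.0]]
contact_force: [0.2, -1.2, -0.2]
gripper_width: 1.001
gripper_force: 0.0
```

Run:
```python
from h import *
jars('wrist'); p,d,k,W=cloud('wrist'); blobs(W); cv2.imwrite('pics/w6.png',p[:,:,::-1]); p,d,k,W=cloud('top');blobs(W,.012,.06,300)
go(.584,-.2125,.048,83.8)
```

```text
0.72 5083 [496.8 -62.9] [ 40.  109.7] 84.4 zmax 0.0595 rack [-0.0079  0.1032]
[589.3  13.9] [19.  25.8] 81.8 rack [0.0758 0.1895]
[ 583.6 -212.7] [17.5 24.8] 83.7 rack [ 0.0946 -0.0364]
[733.4  73. ] [38.5 74.3] 43.2 rack [0.2127 0.2639]
[595.2 -22. ] [130.9  79.9] 88.5 rack [0.0855 0.1544]
[ 465.3 -263.1] [147.1 119.4] 84.0 rack [-0.0176 -0.0993]
[ 22.4 570.5] [222.3 323.5] 11.4 rack [-0.5479  0.6816]
[  5.2 -83.2] [177.7  61.4] 12.3 rack [-0.4944  0.0299]
t 34.8 move [-4.9, -59.7, 245.1] [0.0, -0.0, 0.8] F [ 0.2 -0.4  0.1] w 0.9987568308310587
```

View pics/w6.png

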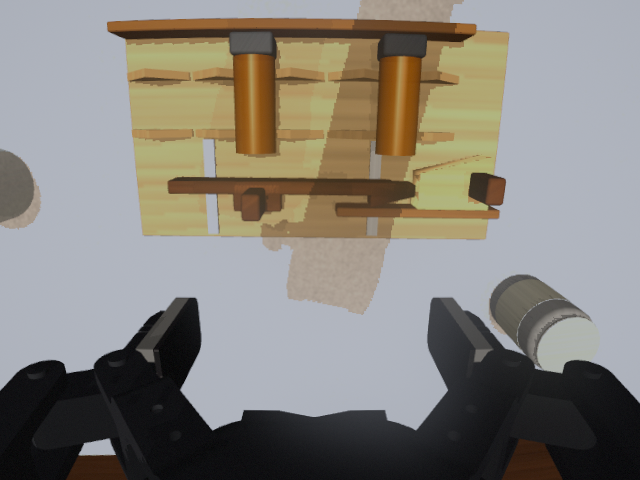

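Emit:
servo_tool(moves=[[-5, -30, 30, 0, 0, 0], [-5, -60, 70, 0, 0, 1], [-5, -60, 110, 0, 0, 1], [-5, -60, 150, 0, 0, 1], [-5, -60, 185, 0, 0, 1], [-5, -60, 215, 0, 0, 1], [-5, -60, 235, 0, 0, 1], [-5, -60, 245, 0, 0, 1], [-5, -60, 245, 0, 0, 1], [-5, -60, 245, 0, 0, 1]])

```text
clock: 35.8
position: [0.5849, -0.2131, 0.0494]
tcp_rot: [[-0.994, 0.111, 0.001], [0.111, 0.994, -0.0], [-0.001, -0.0, -1.0]]
contact_force: [0.3, -0.8, -0.4]
gripper_width: 1.0
gripper_force: 0.0
```

Emit:
servo_tool(moves=[[0, 0, 0, 0, 0, 0], [0, 0, 0, 0, 0, 0], [0, 0, 0, 0, 0, 0], [0, 0, 0, 0, 0, 0], [0, 0, 0, 0, 0, 0], [0, 0, 0, 0, 0, 0], [0, 0, 0, 0, 0, 0], [0, 0, 0, 0, 0, 0], [0, 0, 0, 0, 0, 0], [0, 0, 0, 0, 0, 0]], hand=1)

```text
clock: 36.8
position: [0.5847, -0.2122, 0.0487]
tcp_rot: [[-0.994, 0.111, 0.001], [0.111, 0.994, 0.0], [-0.0, 0.001, -1.0]]
contact_force: [-0.9, 4.1, 5.9]
gripper_width: 0.207
gripper_force: 32.7
```

Emit:
servo_tool(moves=[[4, 0, 0, 0, 0, 0], [8, 0, 0, 0, 0, 0], [12, 0, 0, 0, 0, 0], [16, 0, 0, 0, 0, 0], [20, 0, 0, 0, 0, 0], [23, 0, 0, 0, 0, 0], [26, 0, 0, 0, 0, 0], [28, 0, 0, 0, 0, 0], [30, 0, 0, 0, 0, 0], [31, 0, 0, 0, 0, 0]])

```text
clock: 37.8
position: [0.5543, -0.2089, 0.0487]
tcp_rot: [[-0.994, 0.111, 0.002], [0.111, 0.994, -0.0], [-0.002, 0.0, -1.0]]
contact_force: [5.0, 2.9, 2.3]
gripper_width: 0.203
gripper_force: 32.3
```

Emit:
servo_tool(moves=[[1, 0, 0, 0, 0, 0], [2, 0, 0, 0, 0, 0], [3, 0, 0, 0, 0, 0], [4, 0, 0, 0, 0, 0], [5, 0, 0, 0, 0, 0], [5, 0, 0, 0, 0, 0], [5, 0, 0, 0, 0, 0], [5, 0, 0, 0, 0, 0], [5, 0, 0, 0, 0, 0], [5, 0, 0, 0, 0, 0]])

```text
clock: 38.8
position: [0.5517, -0.2087, 0.0488]
tcp_rot: [[-0.994, 0.11, 0.006], [0.11, 0.994, -0.002], [-0.006, -0.001, -1.0]]
contact_force: [16.1, -0.1, -6.4]
gripper_width: 0.205
gripper_force: 31.1
```

Emit:
servo_tool(moves=[[1, 0, 0, 0, 0, 0], [2, 0, 0, 0, 0, 0], [2, 0, 0, 0, 0, 0], [2, 0, 0, 0, 0, 0], [2, 0, 0, 0, 0, 0], [2, 0, 0, 0, 0, 0], [0, 0, 0, 0, 0, 0], [-2, 0, 0, 0, 0, 0], [-2, 0, 0, 0, 0, 0], [-3, 0, 0, 0, 0, 0]])

```text
clock: 39.8
position: [0.5517, -0.2087, 0.0486]
tcp_rot: [[-0.994, 0.111, 0.001], [0.111, 0.994, 0.0], [-0.001, 0.0, -1.0]]
contact_force: [-0.4, 4.2, 7.6]
gripper_width: 0.208
gripper_force: 33.4
```

Emit:
servo_tool(moves=[[0, 0, 0, 0, 0, 0], [0, 0, 0, 0, 0, 0], [0, 0, 0, 0, 0, 0], [0, 0, -20, 0, 0, 0], [0, 0, -50, 0, 0, 0], [0, 0, -90, 0, 0, 0], [-10, 40, -130, 0, 0, 0], [-20, 80, -180, 0, 0, 0], [-20, 110, -230, 0, 0, 0], [-20, 110, -250, 0, 0, 0]], hand=0)

```text
clock: 40.8
position: [0.5834, -0.0994, 0.299]
tcp_rot: [[-0.994, 0.109, -0.002], [0.109, 0.994, 0.001], [0.002, 0.0, -1.0]]
contact_force: [1.8, -0.6, 1.0]
gripper_width: 0.999
gripper_force: 0.0
```

Run:
```python
from h import *
p,d,k,W=cloud('wrist'); blobs(W); cv2.imwrite('pics/w7.png',p[:,:,::-1]); jars('wrist')
go(.589,.0145,.048,83.8)
```

```text
[ 551.2 -208.7] [17.6 26.1] 83.3 rack [ 0.0619 -0.0359]
[589.1  14.5] [18.5 25.6] 84.2 rack [0.0755 0.19  ]
[719.2  87.9] [62.7 19.6] 85.3 rack [0.1969 0.2771]
0.68 4756 [493.1 -62.2] [ 40.  109.6] 84.1 zmax 0.0596 rack [-0.0117  0.1034]
t 40.95 move [10.3, 115.4, 253.4] [0.0, 0.3, -0.1] F [-1.  -0.5 -0.8] w 0.999122794994252
```

View pics/w7.png

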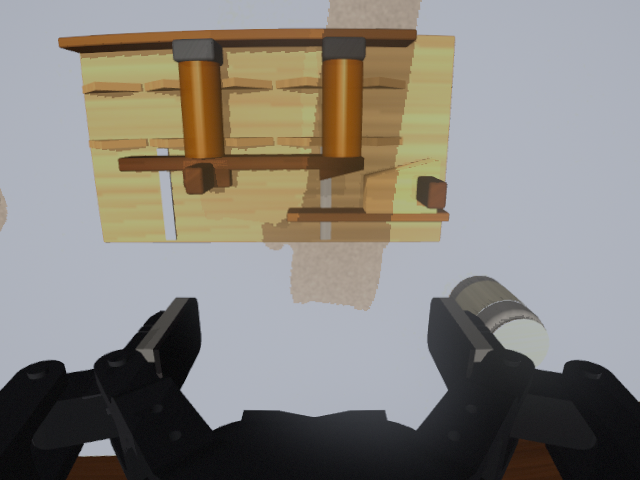

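Emit:
servo_tool(moves=[[5, 40, 30, 0, 0, 0], [8, 80, 70, 0, 0, 0], [10, 115, 110, 0, 0, 0], [10, 115, 150, 0, 0, 0], [10, 115, 185, 0, 0, 0], [10, 115, 215, 0, 0, 0], [10, 115, 240, 0, 0, 0], [10, 115, 253, 0, 0, 0], [10, 115, 253, 0, 0, 0], [10, 115, 253, 0, 0, 0]])

```text
clock: 41.95
position: [0.5867, 0.0127, 0.0457]
tcp_rot: [[-0.994, 0.112, 0.0], [0.112, 0.994, -0.0], [-0.0, -0.0, -1.0]]
contact_force: [1.0, 0.1, 0.3]
gripper_width: 0.999
gripper_force: 0.0
```

Emit:
servo_tool(moves=[[0, 0, 0, 0, 0, 0], [0, 0, 0, 0, 0, 0], [0, 0, 0, 0, 0, 0], [0, 0, 0, 0, 0, 0], [0, 0, 0, 0, 0, 0], [0, 0, 0, 0, 0, 0], [0, 0, 0, 0, 0, 0], [0, 0, 0, 0, 0, 0], [0, 0, 0, 0, 0, 0], [0, 0, 0, 0, 0, 0]], hand=1)

```text
clock: 42.95
position: [0.5868, 0.0137, 0.0458]
tcp_rot: [[-0.994, 0.111, 0.001], [0.111, 0.994, 0.0], [-0.001, 0.0, -1.0]]
contact_force: [-0.4, 1.4, 5.7]
gripper_width: 0.209
gripper_force: 34.0
```

Emit:
servo_tool(moves=[[0, -4, 0, 0, 0, 0], [0, -8, 0, 0, 0, 0], [0, -12, 0, 0, 0, 0], [0, -16, 0, 0, 0, 0], [0, -20, 0, 0, 0, 0], [0, -24, 0, 0, 0, 0], [0, -27, 0, 0, 0, 0], [0, -30, 0, 0, 0, 0], [0, -33, 0, 0, 0, 0], [0, -34, 0, 0, 0, 0]])

```text
clock: 43.95
position: [0.5832, -0.0199, 0.0458]
tcp_rot: [[-0.994, 0.111, 0.001], [0.111, 0.994, 0.001], [-0.001, 0.001, -1.0]]
contact_force: [-0.3, 3.3, 5.7]
gripper_width: 0.21
gripper_force: 33.9
```

Emit:
servo_tool(moves=[[0, -1, 0, 0, 0, 0], [0, -2, 0, 0, 0, 0], [0, -3, 0, 0, 0, 0], [0, -4, 0, 0, 0, 0], [0, -5, 0, 0, 0, 0], [0, -5, 0, 0, 0, 0], [0, -5, 0, 0, 0, 0], [0, -5, 0, 0, 0, 0], [0, -5, 0, 0, 0, 0], [0, -5, 0, 0, 0, 0]])

```text
clock: 44.95
position: [0.5828, -0.0239, 0.0458]
tcp_rot: [[-0.994, 0.11, 0.001], [0.11, 0.994, 0.001], [-0.001, 0.001, -1.0]]
contact_force: [0.1, 5.1, 5.4]
gripper_width: 0.21
gripper_force: 33.9
```

Slight rise; push further to about 20 N.

Emit:
servo_tool(moves=[[0, -1, 0, 0, 0, 0], [0, -2, 0, 0, 0, 0], [0, -3, 0, 0, 0, 0], [0, -4, 0, 0, 0, 0], [0, -5, 0, 0, 0, 0], [0, -5, 0, 0, 0, 0], [0, -5, 0, 0, 0, 0], [0, -5, 0, 0, 0, 0], [0, -5, 0, 0, 0, 0], [0, -5, 0, 0, 0, 0]])

```text
clock: 45.95
position: [0.5828, -0.0244, 0.0459]
tcp_rot: [[-0.994, 0.106, 0.002], [0.106, 0.994, 0.006], [-0.001, 0.006, -1.0]]
contact_force: [1.1, 14.7, 5.4]
gripper_width: 0.207
gripper_force: 33.8
```

Emit:
servo_tool(moves=[[0, -1, 0, 0, 0, 0], [0, -2, 0, 0, 0, 0], [0, -3, 0, 0, 0, 0], [0, -4, 0, 0, 0, 0], [0, -5, 0, 0, 0, 0], [0, -5, 0, 0, 0, 0], [0, -5, 0, 0, 0, 0], [0, -5, 0, 0, 0, 0], [0, -5, 0, 0, 0, 0], [0, -5, 0, 0, 0, 0]])

```text
clock: 46.95
position: [0.5828, -0.025, 0.0459]
tcp_rot: [[-0.995, 0.103, 0.002], [0.103, 0.995, 0.01], [-0.001, 0.01, -1.0]]
contact_force: [2.8, 26.8, 6.0]
gripper_width: 0.205
gripper_force: 36.4
```

Emit:
servo_tool(moves=[[0, 2, 0, 0, 0, 0], [0, 4, 0, 0, 0, 0], [0, 6, 0, 0, 0, 0], [0, 8, 0, 0, 0, 0], [0, 8, 0, 0, 0, 0], [0, 8, 0, 0, 0, 0], [0, 8, 0, 0, 0, 0], [0, 8, 0, 0, 0, 0], [0, 8, 0, 0, 0, 0], [0, 8, 0, 0, 0, 0]])

```text
clock: 47.95
position: [0.5828, -0.0249, 0.0458]
tcp_rot: [[-0.994, 0.109, 0.002], [0.109, 0.994, 0.002], [-0.001, 0.002, -1.0]]
contact_force: [0.8, 7.9, 5.5]
gripper_width: 0.207
gripper_force: 33.8
```

Emit:
servo_tool(moves=[[0, 0, 0, 0, 0, 0], [0, 0, 0, 0, 0, 0], [0, 0, 0, 0, 0, 0], [0, 0, 0, 0, 0, 0], [0, 0, -20, 0, 0, 0], [0, 0, -50, 0, 0, 0], [0, 0, -90, 0, 0, 0], [0, -30, -130, 0, 0, 0], [0, -60, -180, 0, 0, 0], [0, -90, -240, 0, 0, 0]], hand=0)

```text
clock: 48.95
position: [0.5723, -0.1071, 0.2642]
tcp_rot: [[-0.994, 0.113, -0.001], [0.113, 0.994, -0.0], [0.001, -0.001, -1.0]]
contact_force: [-0.1, -0.7, -0.8]
gripper_width: 0.998
gripper_force: 0.0
```

Run:
```python
from h import *
p,d,k,W=cloud('wrist'); blobs(W); rackcheck(W); cv2.imwrite('pics/w8.png',p[:,:,::-1]); jars('wrist')
```

```text
[ 551.4 -208.7] [18.2 26.6] 84.4 rack [ 0.0621 -0.0359]
[584.7 -25.8] [18.7 25.2] 84.5 rack [0.0755 0.1495]
[718.   86.8] [59.5 17.3] 87.2 rack [0.1959 0.2759]
fence 5362 [-76.5 -70.9 -61.1] [-171.3  169.4] slope [-1.40000e-03 -7.07397e+01]
b1 2519 [-39.  -28.8 -19.1] [-151.   150.6] slope [-6.00000e-04 -2.88421e+01]
b2 2199 [19.1 28.6 36.8] [-150.8  151.2] slope [-1.50000e-03  2.85377e+01]
bar 4584 [ 60.4  88.8 109.4] [-27.5 215. ] slope [ 0.1141 74.3706]
0.56 5651 [492.7 -62. ] [ 40.  110.5] 83.9 zmax 0.0594 rack [-0.0121  0.1036]
```

View pics/w8.png

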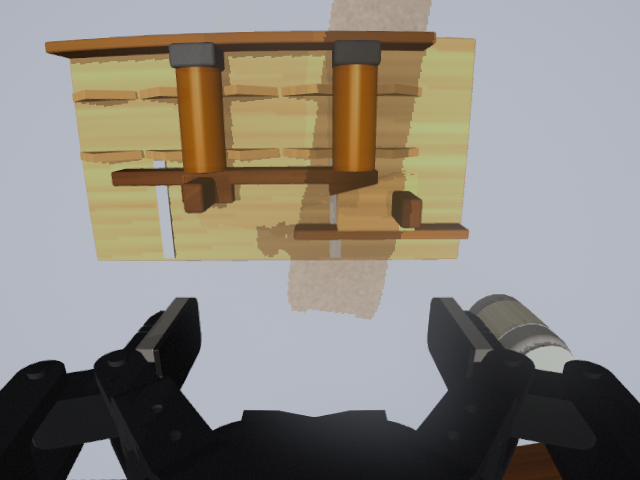

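The picture shows both jars between the fence and the bar. The wedge tab, at pixel (405,208), has moved in about 40 mm.

```bash
python3 -c "
from rig import *
print(hand_in())"
```

```text
the job is handed in; nothing more can be done
None
```

I handed the job in; no verdict came back. The cameras found two jars, and both lie in their own grooves (1 and 3), caps against the fence, held by the bar, with the wedge pushed in about 40 mm and jammed (about 27 N at the last push).

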